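# Set the bag sealer's seal-time wheel

### The job

Set the bag sealer for the next batch: slide the steel shutter fully aside to bare the thumbwheel, roll the wheel with a light fingertip (it is on a spring: never lean on it harder than about 1.5 kg) until the black pointer stands in line with the square-headed marker, not the round one, then slide the shutter fully back over the wheel. Leave the things lying about where they are.

Things in the scene. Friction and masses are not known exactly. Their poses are not given: they have to be found in the camera images.
- sealer: White tabletop bag sealer fixed to the table, 170 (x) by 360 (y) by 70 mm high to its flat top panel; origin at the centre of its underside, z up, x towards its rear, y along its length. All offsets below are in this frame. At the rear (x 44 to 80 mm) a sealing jaw with its arm stands up to 113 mm above the table. The thumbwheel's slot is in the middle of the panel; the pointer scale lies along the front edge.
- slot (a point): centre of the wheel's slot at the level of the panel's top (70 mm above the table). The slot is 16 (x) by 44 mm (y). Two shutter rails, 13 mm high and 6 mm wide, run along y at x = -34 and +34 mm, from y = -48 to +132 mm. The thumbwheel in the slot: ribbed, black, 44 mm in diameter, 12 mm wide, its axle along x; its crown is at the slot's centre and stands proud of the panel by an amount that is not measured and differs from machine to machine, 4 to 12 mm: find it by touch.
- wheel (a joint): thumbwheel's angle in rad, -2.1 to 2.1; it grows when the wheel's crown is rolled towards +y of the sealer. It stays where it is left; turning it takes about 2.5 N at the rim, so a fingertip must press with some 6 to 9 N to drive it by friction. Its bearing is sprung: pressed, it gives way by about 1 mm per 9 N, up to 3 mm. A push of more than 15 N on it is too much. Start within 0.3 rad of 0.
- pointer_line (a point): middle of the black pointer bar (20 mm long along x, 2 mm wide, out of reach under the clear window of the scale, window top 86 mm above the table). Geared to the wheel, it slides along y in the same direction as the wheel's crown and by the same distance: 22 mm per rad, at the middle of the scale when the wheel is at 0.
- square_marker: brass clip-on marker with a square head, 14 by 14 by 4 mm, fixed on the panel at the scale's front edge, with a 1.6 mm wide tongue pointing to the scale; origin on its centre line at the panel's level, axes as the sealer's. It sits 18 to 38 mm to either side of the scale's middle.
- round_marker: the other marker, just like it but with a round head 15 mm across, on the other side of the scale's middle
- shutter (a joint): shutter's opening in m: 0 = fully over the wheel, 0.075 = fully aside towards +y of the sealer. It slides along y with about 2 N of friction and stays where it is left. It starts open by at most 10 mm.
- shutter_fin (a point): centre of the upright fin on the shutter, by which it is pushed or pinched: 8 mm thick (y), 36 mm wide (x), 25 mm high, its top 28 mm above the shutter's underside and 112 mm above the table. It stands on the middle of the steel shutter plate, 74 (x) by 60 mm (y), 3 mm thick, whose top is 87 mm above the table. With the shutter at 0 the fin stands right over the wheel.
- tape: roll of clear tape, ring 60 mm across, 18 mm high, loose on the table in front of the sealer; origin at the centre of its underside
- scraper: bench scraper, steel blade 75 by 110 mm with a wooden back, 20 mm high, loose; origin under the blade's centre
- glass_dish: amber glass dish, 150 mm across, 35 mm high, loose; origin at the centre of its underside
- sponge: yellow sponge 100 by 65 by 35 mm, loose; origin at the centre of its underside
- cake_a: wrapped brown cake, a disc 76 mm across and 28 mm high, loose; origin at the centre of its underside
- cake_b: a second such cake
- jar: glass jar 70 mm across, 100 mm high, loose; origin at the centre of its underside

How it is judged:
By the outcome, as a careful person would: the job done as asked, in the order asked, and still so for the second after the job is handed in, with the robot touching nothing.
It also fails if it takes over 54 s, if anything falls off the work surface, if the arm or the gripper's body presses on something with over 40 N, if the wrist force passes 120 N, or if a joint passes its speed limit or range.

### The arm

A 6-joint arm with a two-finger parallel gripper is mounted at the origin on the work surface. World frame = base frame: x ahead of the robot, y to its left, z up, the work surface at z = 0. Lengths are in m, angles in rad, forces in N, time in s.
With the tool pointing down it reaches from about 0.35 to 0.975 m from the base axis. Payload 7.1 kg.
Tool frame: the origin (TCP) lies between the finger pads; the fingertips stand 14 mm ahead of it and the grasp point (between the pads) lies 5 mm behind it (robot.finger_overhang is the distance from the TCP to the fingertips, in m); z points along the fingers, y is the direction in which the jaws open and shut (so a half turn about z gives the same grasp; the last joint's range is limited). The gripper opens to 88 mm and grips with 3 to 60 N. Pads are 20 mm wide; open, the fingers measure 115 mm over their backs; the gripper's body (75 mm by 178 mm) begins 61 mm behind the grasp point.
Start: joints at [-1.2, 0.423, 1.63, -0, 1.089, -0.019], TCP at [0.238, -0.578, 0.237] pointing down, gripper open.
Joint ranges: [-3, 3], [-0.9, 2.11], [0.09, 2.58], [-1.31, 4.45], [0.11, 2.69], [-2.54, 2.54]. Speed limits (rad/s): [2.39, 2.39, 3.01, 3.14, 3.14, 3.14].

### API

Orientations are given as [roll, pitch, yaw] about the fixed x, y, z axes, in that order (R = Rz(yaw) Ry(pitch) Rx(roll)).
In Python, from workcell import robot, cams gives the robot as it stands.
- The arm moves only by the tool arm_command, never from a script. Its argument "deltas" is a list of rows, each an object with "hand": the finger opening in m, from 0 to 0.0878; "linear": the shift along the tool's x, y, z in m, a list of three; "delta_rot": the turn, a rotation vector about the tool's x, y, z in rad, a list of three. A call has exactly 10 rows; each row shifts and turns the commanded pose from where the row before left it, along the tool's axes as they then stand; what a row does not reach is not made up. A row lasts 1/10 s, in which the tool goes at most 50 mm and 8.59 degrees, less where a joint would pass 70% of its speed; a pose out of reach is approached as far as the arm can. A call is refused whole if a number of a shift passes 0.05 or a number of a turn 0.15, either way. A call with a gripper value outside its range is refused whole. The fingers move at their own pace and stop on an object; "squeeze" is the grip in N (left out, the last holds). Time passes only in rows, so rows that do not move let the fingers close, or fill a call up. It gives the time, the measured TCP pose, the force and the opening at its end, in the units of the state.
- robot.get_state(): the state, without advancing time (a new reading comes with each control period).
- cams.grab_frame(name): name is "scene" or "side" or "wrist"; returns a dict with "frame" (480x640x3 uint8, red, green, blue), "range_z" (480x640 float32, m along the optical axis (not along the pixel's ray), 0 where there is no reading), "intrinsics" (3x3 intrinsics, pixels), "k1" (the pictures are not rectified: a ray, as slopes to the right and down, at radius r is drawn at 1 + k1 r^2 times it, then the intrinsics apply), "rvec" (rotation vector, rad) and "tvec" (3), from world to camera coordinates, as OpenCV has them. Camera axes: x right, y down, z forward; pixel columns grow to the right and rows downward; lengths in m; the calibration is good to about 2 mm. A picture is of the moment at which its call begins.
- robot.close_job(): hands the job in, once; it reports no verdict.
The state is a dict: "time": time; "joint_pos": joint angles; "joint_vel": joint speeds; "effort": joint torques, N m; "tool_pos": TCP position; "tcp_rot": TCP orientation; "force": force on the tool from outside, world axes, zero at the start; "ft_torque": the same for the moment, N m; "grip_width": opening from 0.0 (shut) to 1.0 (fully open).
Only numpy, scipy, OpenCV 4.12 (cv2) and the standard library are available. Lean on these libraries where they do the work, as an engineer would, in place of code of your own. Each camera call takes 0.05 s, during which the arm holds its last target.

## Working session

There is one attempt and no reset: what is moved stays moved. The work goes in short steps, Python scripts to look and compute and a tool call to move; the robot and the scene stay as the last step left them, time stands still between calls to the robot, and variables do not carry over. Pictures are saved under pics/ and viewed, and the job is handed in when it is done.

Besides the shell and the picture viewer there is one more tool, called after "Request:" as name(argument=value, ...) on one line, values as JSON. arm_command: Moves the arm, as the interface text tells. Its arguments: {"type":"object","properties":{"deltas":{"type":"array"},"squeeze":{"type":"number"}},"required":["deltas"]}

```bash
ls; mkdir -p pics; python3 - <<'E'
from workcell import robot, cams
import cv2,numpy as np
print(robot.get_state())
for n in ["scene","side","wrist"]:
    f=cams.grab_frame(n); cv2.imwrite(f"pics/{n}0.png",f["frame"][:,:,::-1]); np.savez(f"{n}0.npz",**f)
    R=cv2.Rodrigues(np.array(f["rvec"],float))[0]; print(n,f["intrinsics"],f["k1"],-R.T@np.array(f["tvec"]).ravel(),R[2])
E
```

```text
pics
{'time': 0.0, 'joint_pos': array([-1.20004065e+00,  4.23823121e-01,  1.63066521e+00, -2.85003843e-05,
        1.08857685e+00, -1.90169903e-02]), 'joint_vel': array([ 9.17195867e-05, -1.08782660e-03,  7.17940226e-04, -7.46907070e-04,
        7.98774009e-04,  1.14918818e-05]), 'effort': array([ 9.50960202e-04, -5.44612062e+01, -2.73669094e+01,  6.44304603e-02,
        2.26279692e-02, -1.17113973e-04]), 'tool_pos': array([ 0.23730663, -0.5776388 ,  0.23592248]), 'tcp_rot': array([-3.14011991e+00, -2.77494339e-06,  3.89785901e-01]), 'force': array([ 0.44144399,  0.63792549, -0.05241285]), 'ft_torque': array([ 0.00526387, -0.07270383,  0.07612318]), 'grip_width': 0.9982098521334427}
scene [[535.8043932    0.         308.67184759]
 [  0.         535.8043932  226.49391167]
 [  0.           0.           1.        ]] -0.1528674064742107 [ 1.22687034 -0.25530957  1.38535571] [-0.48875564  0.16643593 -0.85639769]
side [[510.96753465   0.         325.32634197]
 [  0.         510.96753465 240.08497289]
 [  0.           0.           1.        ]] -0.048697809789679934 [0.33318431 0.74334371 1.00484781] [ 0.14200206 -0.63101786 -0.76266105]
wrist [[360.3056094    0.         321.69827077]
 [  0.         360.3056094  240.03837102]
 [  0.           0.           1.        ]] -0.01802397137158997 [ 0.3009998  -0.55204608  0.38268999] [-0.23306677 -0.09284681 -0.96801826]
```

View pics/scene0.png

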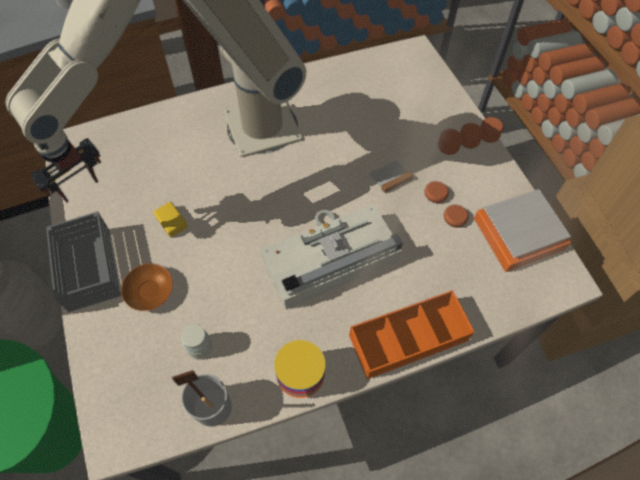

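View pics/side0.png

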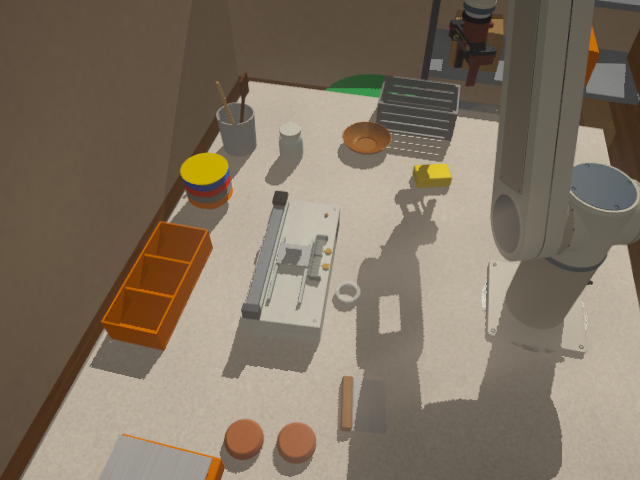

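View pics/wrist0.png

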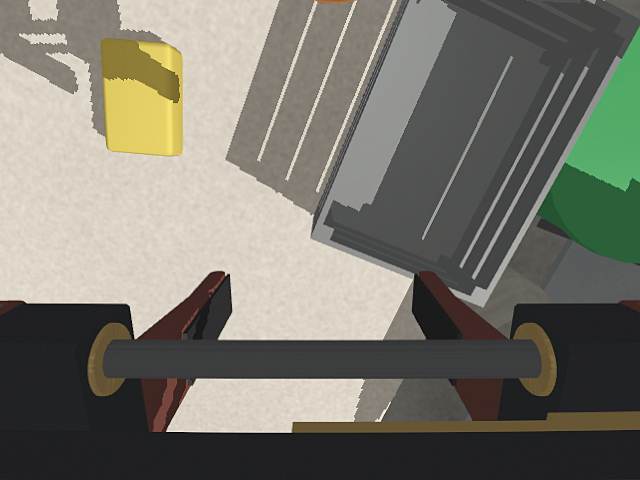

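The scene view shows the sealer around px (335,250). In the side view it is around (293,262), with the scale on the robot's side. The sponge, dish and jar lie to the robot's right, and the cakes and scraper to its left. I'll enlarge both views.

```bash
cat > h.py <<'E'
import numpy as np,cv2
def cam(f):
    K=np.array(f["intrinsics"],float);R=cv2.Rodrigues(np.array(f["rvec"],float).ravel())[0];t=np.array(f["tvec"],float).ravel()
    return K,float(f["k1"]),R,t
def ray(f,u,v):
    K,k1,R,t=cam(f)
    p=cv2.undistortPoints(np.array([[[u,v]]],float),K,np.array([k1,0,0,0,0.]),).ravel()
    return -R.T@t, R.T@np.array([p[0],p[1],1.])
def onz(f,u,v,z):
    c,d=ray(f,u,v); return c+d*(z-c[2])/d[2]
def proj(f,P):
    K,k1,R,t=cam(f)
    return cv2.projectPoints(np.array(P,float).reshape(-1,1,3),np.array(f["rvec"],float),t,K,np.array([k1,0,0,0,0.]))[0].reshape(-1,2)
def crop(f,x0,y0,x1,y1,s,name):
    im=f["frame"][y0:y1,x0:x1,::-1]; im=cv2.resize(im,None,fx=s,fy=s,interpolation=cv2.INTER_CUBIC); cv2.imwrite(name,im)
E
python3 - <<'E'
from h import *
s=np.load("scene0.npz");d=np.load("side0.npz")
crop(s,255,195,415,305,5,"pics/s1.png"); crop(d,225,180,365,350,3.5,"pics/d1.png")
E
```

```text
(no output)
```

View pics/s1.png

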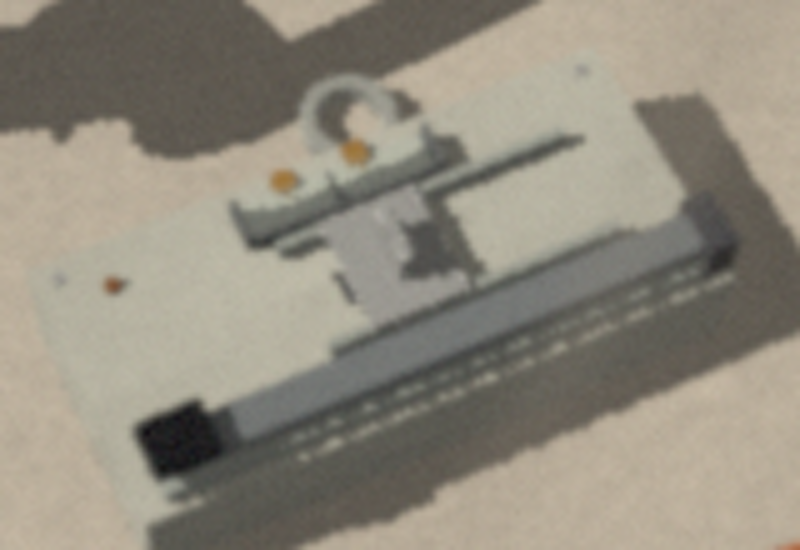

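View pics/d1.png

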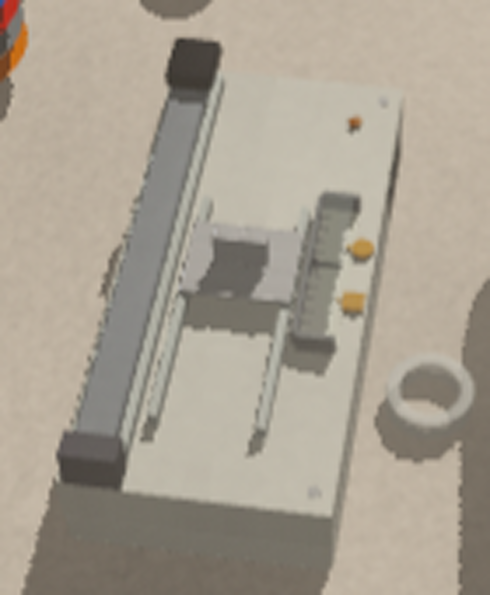

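```bash
python3 - <<'E'
from h import *
s=np.load("scene0.npz");d=np.load("side0.npz")
S=lambda x,y,z:onz(s,255+x/5,195+y/5,z); D=lambda x,y,z:onz(d,225+x/3.5,180+y/3.5,z)
print("scene fr-,fr+",S(36,272,.07),S(593,55,.07)); print("rear-",S(148,522,.07))
print("side fr-,fr+",D(403,97,.07),D(333,517,.07))
for n,a,b in [("scL/sdTop",(285,181),(362,249)),("scR/sdBot",(355,152),(352,301))]: print(n,S(*a,.074),D(*b,.074))
print("fin",S(382,214,.112),S(465,280,.112))
print("tape",S(350,110,.018),D(430,390,.018))
for nm,f in (("s",s),("d",d)):
  hs=f["range_z"]; print(hs[hs>0].min())
E
```

```text
scene fr-,fr+ [ 0.50235902 -0.14721746  0.07      ] [0.47500636 0.20328111 0.07      ]
rear- [ 0.66749193 -0.13586461  0.07      ]
side fr-,fr+ [ 0.4944838 -0.1434863  0.07     ] [0.46442601 0.20722466 0.07      ]
scL/sdTop [0.49640321 0.00319075 0.074     ] [0.49186813 0.00470933 0.074     ]
scR/sdBot [0.49192615 0.0473786  0.074     ] [0.48869976 0.04893584 0.074     ]
fin [0.55545321 0.03855178 0.112     ] [0.60918978 0.06607419 0.112     ]
tape [0.43182725 0.06787719 0.018     ] [0.43079604 0.0683748  0.018     ]
1.0376185
0.7119851
```

```bash
cat >> h.py <<'E'
# tool pointing down, yaw psi: tool x=(c,s,0), tool y=(s,-c,0), tool z=(0,0,-1)
def w2t(d,psi):
    c,s=np.cos(psi),np.sin(psi); return np.array([d[0]*c+d[1]*s, d[0]*s-d[1]*c, -d[2]])
E
python3 - <<'E'
from h import *
p0=np.array([.2373,-.5776,.2359]);p1=np.array([.569,.037,.225]);psi=.3898;n=20
print((p1-p0)/n)
# shift is along tool axes as they stand before the row's turn
for i in range(n):
    print(i,np.round(w2t((p1-p0)/n,psi),3).tolist()); psi+=.1417
E
```

```text
[ 0.016585  0.03073  -0.000545]
0 [0.027, -0.022, 0.001]
1 [0.03, -0.018, 0.001]
2 [0.032, -0.014, 0.001]
3 [0.034, -0.009, 0.001]
4 [0.035, -0.004, 0.001]
5 [0.035, 0.001, 0.001]
6 [0.034, 0.006, 0.001]
7 [0.033, 0.011, 0.001]
8 [0.031, 0.015, 0.001]
9 [0.029, 0.019, 0.001]
10 [0.026, 0.023, 0.001]
11 [0.022, 0.027, 0.001]
12 [0.018, 0.03, 0.001]
13 [0.014, 0.032, 0.001]
14 [0.009, 0.034, 0.001]
15 [0.005, 0.035, 0.001]
16 [-0.0, 0.035, 0.001]
17 [-0.005, 0.035, 0.001]
18 [-0.01, 0.033, 0.001]
19 [-0.015, 0.032, 0.001]
```

Request:
arm_command(deltas=[{"hand":0.05,"linear":[0.027,-0.022,0.001],"delta_rot":[0,0,-0.142]},{"hand":0.05,"linear":[0.03,-0.018,0.001],"delta_rot":[0,0,-0.142]},{"hand":0.05,"linear":[0.032,-0.014,0.001],"delta_rot":[0,0,-0.142]},{"hand":0.05,"linear":[0.034,-0.009,0.001],"delta_rot":[0,0,-0.142]},{"hand":0.05,"linear":[0.035,-0.004,0.001],"delta_rot":[0,0,-0.142]},{"hand":0.05,"linear":[0.035,0.001,0.001],"delta_rot":[0,0,-0.142]},{"hand":0.05,"linear":[0.034,0.006,0.001],"delta_rot":[0,0,-0.142]},{"hand":0.05,"linear":[0.033,0.011,0.001],"delta_rot":[0,0,-0.142]},{"hand":0.05,"linear":[0.031,0.015,0.001],"delta_rot":[0,0,-0.142]},{"hand":0.05,"linear":[0.029,0.019,0.001],"delta_rot":[0,0,-0.142]}])

```text
time: 1.15
tool_pos: [0.404, -0.2703, 0.2266]
tcp_rot: [-3.142, -0.0, 1.816]
force: [-0.0, 0.8, 0.6]
grip_width: 0.575
```

Request:
arm_command(deltas=[{"hand":0.05,"linear":[0.026,0.023,0.001],"delta_rot":[0,0,-0.142]},{"hand":0.05,"linear":[0.022,0.027,0.001],"delta_rot":[0,0,-0.142]},{"hand":0.05,"linear":[0.018,0.03,0.001],"delta_rot":[0,0,-0.142]},{"hand":0.05,"linear":[0.014,0.032,0.001],"delta_rot":[0,0,-0.142]},{"hand":0.05,"linear":[0.009,0.034,0.001],"delta_rot":[0,0,-0.142]},{"hand":0.05,"linear":[0.005,0.035,0.001],"delta_rot":[0,0,-0.142]},{"hand":0.05,"linear":[0,0.035,0.001],"delta_rot":[0,0,-0.142]},{"hand":0.05,"linear":[-0.005,0.035,0.001],"delta_rot":[0,0,-0.142]},{"hand":0.05,"linear":[-0.01,0.033,0.001],"delta_rot":[0,0,-0.142]},{"hand":0.05,"linear":[-0.015,0.032,0.001],"delta_rot":[0,0,-0.142]}])

```text
time: 2.15
tool_pos: [0.5693, 0.0384, 0.2164]
tcp_rot: [-3.142, -0.0, -3.047]
force: [0.8, -0.3, 0.3]
grip_width: 0.567
```

```bash
cat > look.py <<'E'
import sys
from workcell import robot, cams
from h import *
n=sys.argv[1]
s=robot.get_state(); print(s["time"],s["tool_pos"],s["tcp_rot"],s["force"],s["joint_pos"][5],s["grip_width"])
f=cams.grab_frame("wrist"); np.savez(n+".npz",**f); cv2.imwrite(f"pics/{n}.png",f["frame"][:,:,::-1])
E
python3 look.py w1
```

```text
2.15 [0.56926102 0.03838719 0.21644148] [-3.14156004e+00 -4.44875093e-04 -3.04739189e+00] [ 0.81889338 -0.32008139  0.28734442] -1.6184620336936912 0.5672406308563331
```

View pics/w1.png

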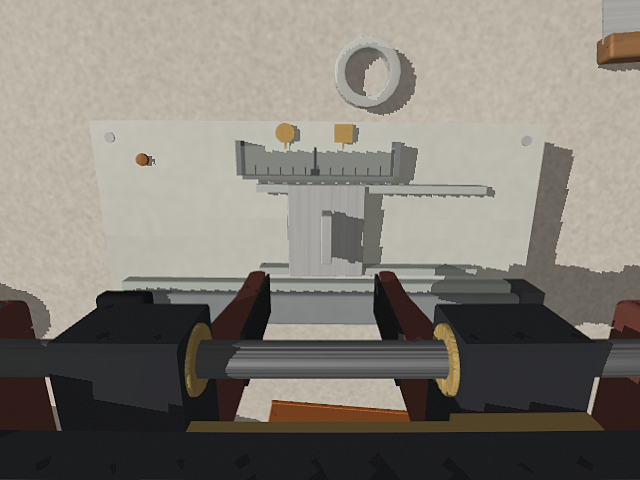

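The wrist view shows the square head at (345,133), on the +y side, and the round head at (285,133). The pointer is at (315,160), the fin at about (326,238), and the panel's front corners at (92,122) and (545,122).

```bash
python3 - <<'E'
from h import *
f=np.load("w1.npz")
fr=onz(f,91,121.5,.07);fl=onz(f,545.5,122,.07);print(fr,fl,np.linalg.norm(fl-fr))
e=fl-fr;yaw=np.arctan2(-e[0],e[1]);m=(fr+fl)/2;c,s=np.cos(yaw),np.sin(yaw);o=m+.085*np.array([c,s,0]);print("yaw",yaw,"o",o)
def loc(p): d=p-o;return np.round([d[0]*c+d[1]*s,-d[0]*s+d[1]*c],4)
for n,u,v,z in [("sq",344,133,.074),("sqtongue",343,147,.071),("rd",285,133,.074),("ptr",315,160,.08),("rail end",491,190,.083),("tape",367,74,.018)]: print(n,loc(onz(f,u,v,z)))
for n,u,v in [("fin-",321,212),("fin+",331,212),("finb-",321,263),("finb+",331,263)]: print(n,loc(onz(f,u,v,.112)))
for n,u,v in [("pl-",288,275),("pl+",362,275)]: print(n,loc(onz(f,u,v,.087)))
crop(f,225,110,425,280,4,"pics/w1c.png")
print(f["range_z"][160,315],f["range_z"][160,300],f["range_z"][133,344])
E
```

```text
[ 0.49893307 -0.14895311  0.07      ] [0.46582844 0.20462338 0.07      ] 0.3551228668300736
yaw 0.0933557501765958 o [0.56701062 0.03575885 0.07      ]
sq [-0.0758  0.0198]
sqtongue [-0.0654  0.0193]
rd [-0.0758 -0.0257]
ptr [-0.0556 -0.0026]
rail end [-0.0333  0.1345]
tape [-0.1283  0.0428]
fin- [-0.0208  0.0021]
fin+ [-0.0209  0.0091]
finb- [0.017  0.0021]
finb+ [0.017  0.0094]
pl- [ 0.0354 -0.0247]
pl+ [0.0354 0.0354]
0.27225736 0.27219748 0.2780244
```

View pics/w1c.png

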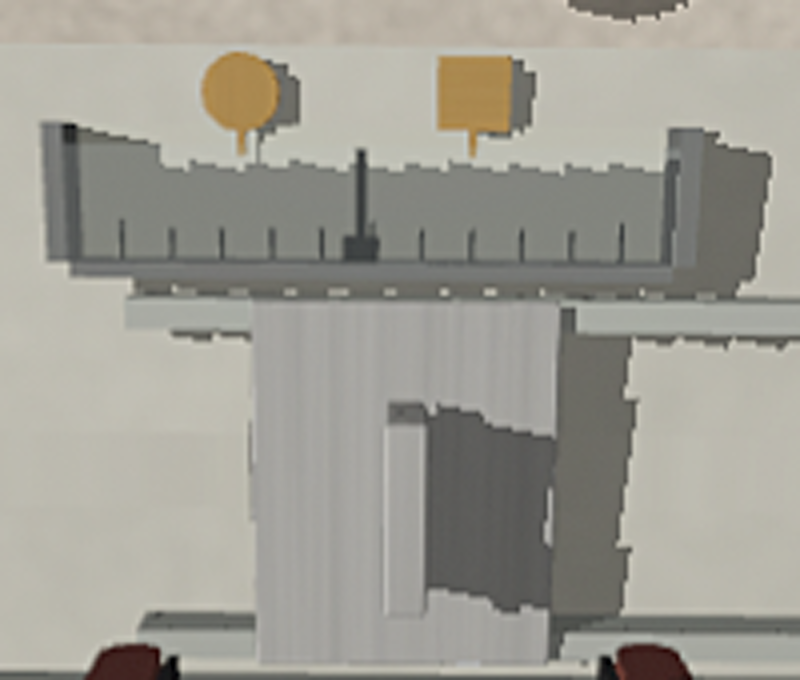

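Request:
arm_command(deltas=[{"hand":0.05,"linear":[0.0045,0.003,0.022],"delta_rot":[0,0,0]},{"hand":0.05,"linear":[0,0,0.022],"delta_rot":[0,0,0]},{"hand":0.05,"linear":[0,0,0.022],"delta_rot":[0,0,0]},{"hand":0.05,"linear":[0,0,0.022],"delta_rot":[0,0,0]},{"hand":0.05,"linear":[0,0,0.014],"delta_rot":[0,0,0]},{"hand":0.05,"linear":[0,0,0.006],"delta_rot":[0,0,0]},{"hand":0.05,"linear":[0,0,0],"delta_rot":[0,0,0]},{"hand":0.0,"linear":[0,0,0],"delta_rot":[0,0,0]},{"hand":0.0,"linear":[0,0,0],"delta_rot":[0,0,0]},{"hand":0.0,"linear":[0,0,0],"delta_rot":[0,0,0]}], squeeze=10)

```text
time: 3.2
tool_pos: [0.5648, 0.0396, 0.1096]
tcp_rot: [-3.142, 0.002, -3.053]
force: [0.5, 0.6, 1.0]
grip_width: 0.335
```

```bash
python3 look.py w2
```

```text
3.2 [0.56478139 0.03959562 0.10956161] [-3.14152268e+00  1.58282517e-03 -3.05341463e+00] [0.5167717  0.57333882 0.9505545 ] -1.609988984700247 0.33529813252559465
```

View pics/w2.png

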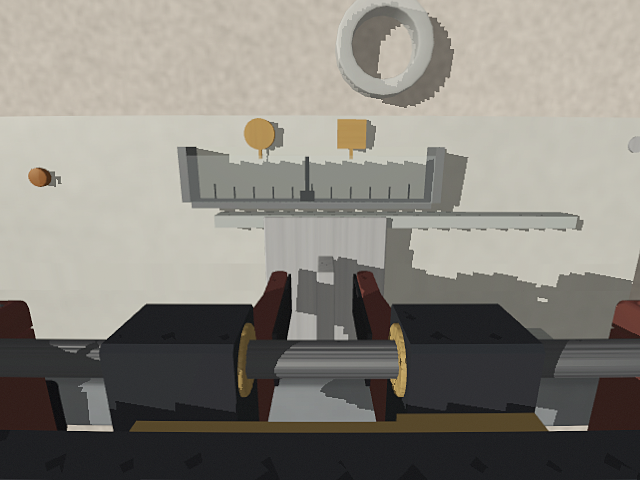

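Request:
arm_command(deltas=[{"hand":0.0,"linear":[0,0,0],"delta_rot":[0,0,0]},{"hand":0.0,"linear":[0,0,0],"delta_rot":[0,0,0]},{"hand":0.0,"linear":[0,0,0],"delta_rot":[0,0,0]},{"hand":0.0,"linear":[0,0,0],"delta_rot":[0,0,0]},{"hand":0.0,"linear":[0,0.006,0],"delta_rot":[0,0,0]},{"hand":0.0,"linear":[0,0.012,0],"delta_rot":[0,0,0]},{"hand":0.0,"linear":[0,0.014,0],"delta_rot":[0,0,0]},{"hand":0.0,"linear":[0,0.014,0],"delta_rot":[0,0,0]},{"hand":0.0,"linear":[0,0.012,0],"delta_rot":[0,0,0]},{"hand":0.0,"linear":[0,0.006,0],"delta_rot":[0,0,0]}], squeeze=12)

```text
time: 4.25
tool_pos: [0.5587, 0.1052, 0.1089]
tcp_rot: [3.141, 0.001, -3.052]
force: [0.7, -2.7, 6.6]
grip_width: 0.092
```

Request:
arm_command(deltas=[{"hand":0.0,"linear":[0,0.003,0],"delta_rot":[0,0,0]},{"hand":0.0,"linear":[0,0.002,0],"delta_rot":[0,0,0]},{"hand":0.0,"linear":[0,0.002,0],"delta_rot":[0,0,0]},{"hand":0.0,"linear":[0,0.001,0],"delta_rot":[0,0,0]},{"hand":0.0,"linear":[0,0.001,0],"delta_rot":[0,0,0]},{"hand":0.0,"linear":[0,0.001,0],"delta_rot":[0,0,0]},{"hand":0.0,"linear":[0,0.001,0],"delta_rot":[0,0,0]},{"hand":0.0,"linear":[0,0,0],"delta_rot":[0,0,0]},{"hand":0.0,"linear":[0,0,0],"delta_rot":[0,0,0]},{"hand":0.0,"linear":[0,0,0],"delta_rot":[0,0,0]}])

```text
time: 5.25
tool_pos: [0.5581, 0.1113, 0.1089]
tcp_rot: [-3.136, 0.0, -3.051]
force: [2.4, -24.4, 6.3]
grip_width: 0.137
```

```bash
python3 look.py w3
```

```text
5.25 [0.55813525 0.11127911 0.10887663] [-3.13616124e+00  2.98033037e-04 -3.05132109e+00] [  2.40998947 -24.43908209   6.33233811] -1.476960577468842 0.1368397501562956
```

View pics/w3.png

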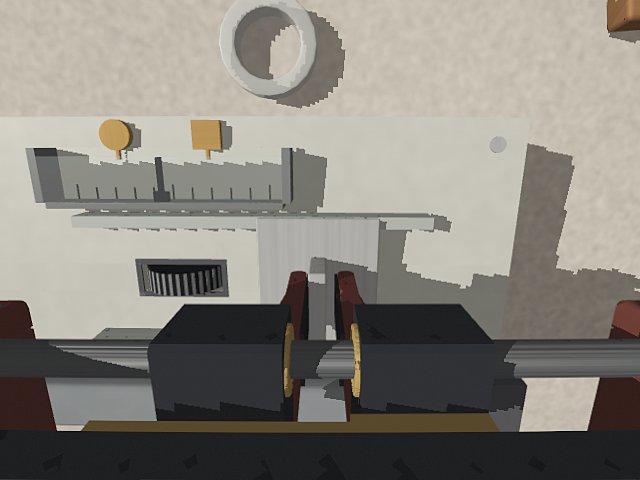

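The shutter is at its stop: the reaction is 24 N and the TCP is at y ≈ 76 mm in the sealer frame. The wheel is bare at px (182,278). Next I'll locate the slot.

```bash
cat >> h.py <<'E'
O=np.array([.56701,.03576,.07]);YAW=.0934
def loc(p):
    d=np.array(p)-O;c,s=np.cos(YAW),np.sin(YAW);return np.round([d[0]*c+d[1]*s,-d[0]*s+d[1]*c,p[2]],4)
E
python3 - <<'E'
from h import *
f=np.load("w3.npz")
for u,v in [(143,262),(223,262),(147,294),(223,294),(136,259),(228,259),(139,297),(227,297)]: print(loc(onz(f,u,v,.07)))
print(loc([.5581,.1113,.1089]),"ptr",loc(onz(f,158,165,.078)),"sq",loc(onz(f,206,135,.074)),loc(onz(f,208,154,.072)))
crop(f,20,110,260,310,3.3,"pics/w3c.png")
E
```

```text
[-0.0095 -0.0213  0.07  ]
[-0.0095  0.0224  0.07  ]
[ 0.0092 -0.0215  0.07  ]
[0.0092 0.0211 0.07  ]
[-0.0112 -0.0249  0.07  ]
[-0.0112  0.0253  0.07  ]
[ 0.011  -0.0263  0.07  ]
[0.011  0.0232 0.07  ]
[-0.0018  0.076   0.1089] ptr [-0.0616 -0.0034  0.078 ] sq [-0.0756  0.0199  0.074 ] [-0.0665  0.0195  0.072 ]
```

View pics/w3c.png

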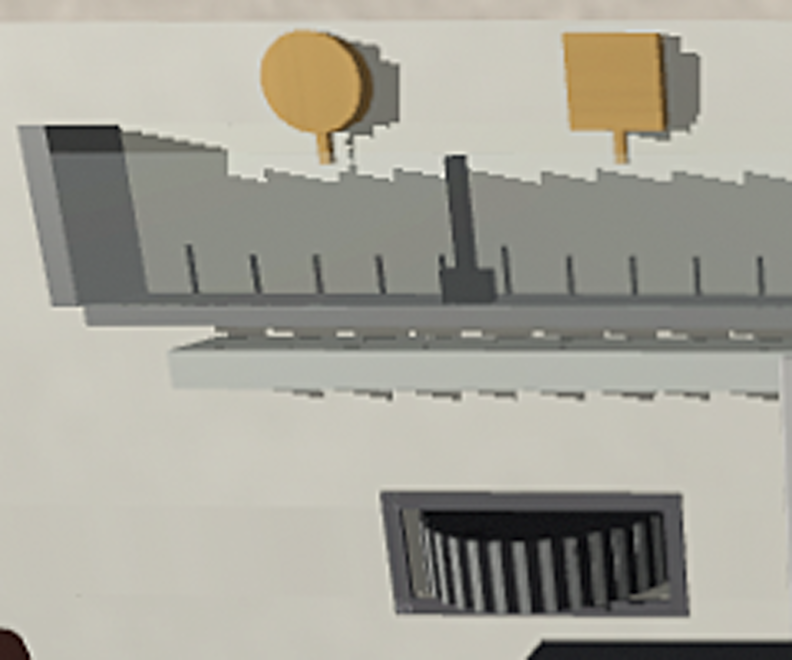

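Request:
arm_command(deltas=[{"hand":0.05,"linear":[0,-0.003,0],"delta_rot":[0,0,0]},{"hand":0.05,"linear":[0,-0.003,0],"delta_rot":[0,0,0]},{"hand":0.05,"linear":[0,0,0],"delta_rot":[0,0,0]},{"hand":0.05,"linear":[0,0,0],"delta_rot":[0,0,0]},{"hand":0.05,"linear":[0,0,0],"delta_rot":[0,0,0]},{"hand":0.05,"linear":[0,0,-0.005],"delta_rot":[0,0,0]},{"hand":0.05,"linear":[0,0,-0.01],"delta_rot":[0,0,0]},{"hand":0.05,"linear":[0,0,-0.015],"delta_rot":[0,0,0]},{"hand":0.0,"linear":[0,0,-0.015],"delta_rot":[0,0,0]},{"hand":0.0,"linear":[0,0,0],"delta_rot":[0,0,0]}])

```text
time: 6.3
tool_pos: [0.5599, 0.1086, 0.1568]
tcp_rot: [3.141, 0.005, -3.053]
force: [0.2, -1.3, 0.4]
grip_width: 0.43
```

Pointer y is about -3.0 mm and the square marker is at +19.6 mm, so the wheel needs about +22.6 mm of rolling in +y. Next I'll close the fingers and move over the wheel.

Request:
arm_command(deltas=[{"hand":0.0,"linear":[0,-0.015,0],"delta_rot":[0,0,0]},{"hand":0.0,"linear":[0,-0.015,0],"delta_rot":[0,0,0]},{"hand":0.0,"linear":[0,-0.015,0],"delta_rot":[0,0,0]},{"hand":0.0,"linear":[0,-0.013,0.01],"delta_rot":[0,0,0]},{"hand":0.0,"linear":[0,-0.011,0.012],"delta_rot":[0,0,0]},{"hand":0.0,"linear":[0,-0.009,0.012],"delta_rot":[0,0,0]},{"hand":0.0,"linear":[0,0,0.01],"delta_rot":[0,0,0]},{"hand":0.0,"linear":[0,0,0.008],"delta_rot":[0,0,0]},{"hand":0.0,"linear":[0,0,0.003],"delta_rot":[0,0,0]},{"hand":0.0,"linear":[0,0,0],"delta_rot":[0,0,0]}])

```text
time: 7.3
tool_pos: [0.5647, 0.0311, 0.0981]
tcp_rot: [3.141, -0.001, -3.053]
force: [0.6, 0.6, -0.4]
grip_width: 0.008
```

```bash
python3 look.py w4; python3 -c "
from workcell import robot
from h import *
print(loc(robot.get_state()['tool_pos']))"
```

```text
7.3 [0.56469719 0.03110901 0.09805347] [ 3.14147033e+00 -1.02647555e-03 -3.05267611e+00] [ 0.55693209  0.63420833 -0.37461047] -1.6258244778057962 0.007900029314539939
[-0.0024 -0.0045  0.0986]
```

View pics/w4.png

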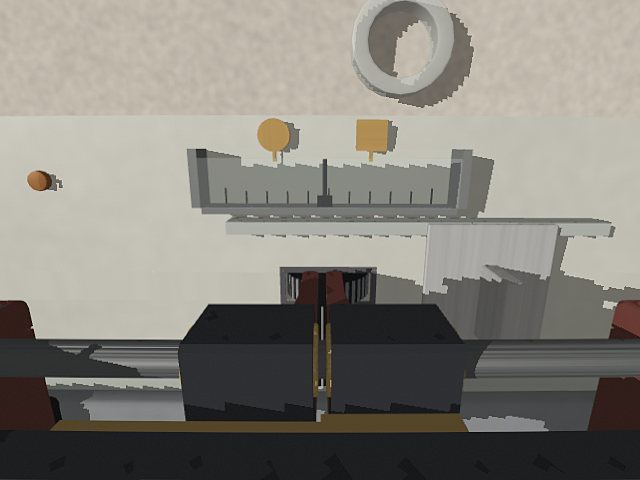

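```bash
python3 - <<'E'
from h import *
f=np.load("w3.npz"); K,k1,R,t=cam(f)
def pt(u,v):
    c,d=ray(f,u,v); return c+d*f["range_z"][v,u]
for v in range(255,300,4):
    print(v,[round(float(pt(u,v)[2]*1000),1) for u in range(130,240,8)])
E
```

```text
255 [67.8, 68.1, 68.0, 67.3, 66.6, 68.1, 68.0, 68.7, 69.5, 68.6, 67.2, 68.6, 69.0, 67.9]
259 [68.0, 69.3, 68.8, 68.1, 68.7, 67.8, 69.7, 70.3, 70.1, 68.7, 68.6, 67.0, 69.1, 69.3]
263 [68.9, 69.3, 69.8, 69.4, 69.1, 71.0, 68.8, 69.1, 69.0, 69.7, 69.9, 68.9, 69.1, 69.1]
267 [67.4, 69.3, 63.8, 69.9, 69.0, 68.4, 68.7, 69.0, 69.0, 68.6, 68.8, 67.0, 69.2, 68.5]
271 [68.0, 69.9, 64.8, 75.6, 75.4, 76.4, 75.4, 76.2, 75.5, 74.9, 71.6, 67.8, 69.6, 68.9]
275 [68.4, 68.0, 65.2, 76.5, 79.5, 79.3, 80.0, 78.7, 77.4, 75.1, 72.1, 69.2, 69.0, 68.2]
279 [69.4, 69.5, 65.7, 75.8, 79.0, 80.5, 79.8, 79.0, 78.2, 75.1, 72.5, 66.6, 68.5, 68.0]
283 [69.1, 68.2, 65.4, 77.0, 78.3, 80.4, 80.2, 78.9, 77.4, 75.4, 72.0, 67.5, 69.3, 68.9]
287 [69.5, 68.7, 66.6, 76.4, 78.0, 79.4, 79.1, 79.1, 77.8, 75.7, 72.8, 63.1, 69.6, 68.6]
291 [68.3, 67.6, 69.5, 76.3, 76.5, 79.4, 79.9, 77.8, 77.9, 75.9, 68.9, 69.7, 69.0, 67.3]
295 [68.0, 67.8, 69.8, 68.6, 69.4, 70.1, 80.0, 79.5, 69.5, 69.3, 69.6, 68.5, 70.2, 68.1]
299 [69.0, 69.7, 67.7, 68.5, 66.7, 68.0, 69.9, 68.9, 69.1, 68.3, 69.4, 68.0, 68.7, 68.4]
```

Range data puts the crown at about 81 mm, so I'll touch it gently.

Request:
arm_command(deltas=[{"hand":0.0,"linear":[-0.002,-0.0015,0.0],"delta_rot":[0,0,0]},{"hand":0.0,"linear":[0,0,0.0005],"delta_rot":[0,0,0]},{"hand":0.0,"linear":[0,0,0.0005],"delta_rot":[0,0,0]},{"hand":0.0,"linear":[0,0,0.0005],"delta_rot":[0,0,0]},{"hand":0.0,"linear":[0,0,0.0005],"delta_rot":[0,0,0]},{"hand":0.0,"linear":[0,0,0.0003],"delta_rot":[0,0,0]},{"hand":0.0,"linear":[0,0,0.0002],"delta_rot":[0,0,0]},{"hand":0.0,"linear":[0,0,0.0],"delta_rot":[0,0,0]},{"hand":0.0,"linear":[0,0,0],"delta_rot":[0,0,0]},{"hand":0.0,"linear":[0,0,0],"delta_rot":[0,0,0]}])

```text
time: 8.35
tool_pos: [0.5671, 0.0293, 0.0962]
tcp_rot: [3.142, -0.0, -3.053]
force: [-0.3, -0.2, -0.9]
grip_width: 0.005
```

Request:
arm_command(deltas=[{"hand":0.0,"linear":[0,0,0.0003],"delta_rot":[0,0,0]},{"hand":0.0,"linear":[0,0,0.0003],"delta_rot":[0,0,0]},{"hand":0.0,"linear":[0,0,0.0003],"delta_rot":[0,0,0]},{"hand":0.0,"linear":[0,0,0.0003],"delta_rot":[0,0,0]},{"hand":0.0,"linear":[0,0,0],"delta_rot":[0,0,0]},{"hand":0.0,"linear":[0,0,0],"delta_rot":[0,0,0]},{"hand":0.0,"linear":[0,0,0],"delta_rot":[0,0,0]},{"hand":0.0,"linear":[0,0,0.0],"delta_rot":[0,0,0]},{"hand":0.0,"linear":[0,0,0],"delta_rot":[0,0,0]},{"hand":0.0,"linear":[0,0,0],"delta_rot":[0,0,0]}])

```text
time: 9.35
tool_pos: [0.5672, 0.0293, 0.095]
tcp_rot: [-3.142, 0.0, -3.053]
force: [0.1, 0.5, 1.2]
grip_width: 0.007
```

Request:
arm_command(deltas=[{"hand":0.0,"linear":[0,0,0.0003],"delta_rot":[0,0,0]},{"hand":0.0,"linear":[0,0,0.0003],"delta_rot":[0,0,0]},{"hand":0.0,"linear":[0,0,0],"delta_rot":[0,0,0]},{"hand":0.0,"linear":[0,0,0],"delta_rot":[0,0,0]},{"hand":0.0,"linear":[0,0,0],"delta_rot":[0,0,0]},{"hand":0.0,"linear":[0,0,0],"delta_rot":[0,0,0]},{"hand":0.0,"linear":[0,0,0],"delta_rot":[0,0,0]},{"hand":0.0,"linear":[0,0,0.0],"delta_rot":[0,0,0]},{"hand":0.0,"linear":[0,0,0],"delta_rot":[0,0,0]},{"hand":0.0,"linear":[0,0,0],"delta_rot":[0,0,0]}])

```text
time: 10.35
tool_pos: [0.5672, 0.0293, 0.0944]
tcp_rot: [3.142, 0.0, -3.053]
force: [-0.5, -0.3, 5.8]
grip_width: 0.006
```

```bash
python3 -c "
from workcell import robot
from h import *
for i in range(3): s=robot.get_state(); print(s['time'],s['tool_pos'],s['force'])"
```

```text
10.35 [0.5672099  0.02929816 0.09442805] [-0.4642273  -0.28336016  5.77657743]
10.35 [0.5672099  0.02929816 0.09442805] [-0.4642273  -0.28336016  5.77657743]
10.35 [0.5672099  0.02929816 0.09442805] [-0.4642273  -0.28336016  5.77657743]
```

Contact at 5.8 N. I'll press slightly more and make the first stroke, +12 mm.

Request:
arm_command(deltas=[{"hand":0.0,"linear":[0,0,0.0002],"delta_rot":[0,0,0]},{"hand":0.0,"linear":[0,0.001,0],"delta_rot":[0,0,0]},{"hand":0.0,"linear":[0,0.0015,0],"delta_rot":[0,0,0]},{"hand":0.0,"linear":[0,0.002,0],"delta_rot":[0,0,0]},{"hand":0.0,"linear":[0,0.002,0],"delta_rot":[0,0,0]},{"hand":0.0,"linear":[0,0.002,0],"delta_rot":[0,0,0]},{"hand":0.0,"linear":[0,0.002,0],"delta_rot":[0,0,0]},{"hand":0.0,"linear":[0,0.001,0],"delta_rot":[0,0,0]},{"hand":0.0,"linear":[0,0.0005,0],"delta_rot":[0,0,0]},{"hand":0.0,"linear":[0,0,0],"delta_rot":[0,0,0]}])

```text
time: 11.35
tool_pos: [0.5663, 0.0411, 0.0942]
tcp_rot: [-3.141, 0.0, -3.053]
force: [0.5, -2.1, 5.9]
grip_width: 0.004
```

```bash
python3 look.py w5; python3 - <<'E'
from h import *
f=np.load("w5.npz"); crop(f,150,110,510,310,2.2,"pics/w5c.png")
E
```

```text
11.35 [0.56627031 0.04106075 0.09424277] [-3.14129763e+00  3.91183717e-04 -3.05328719e+00] [ 0.47650992 -2.0801948   5.89188624] -1.6072367998020065 0.00433332839420331
```

View pics/w5c.png

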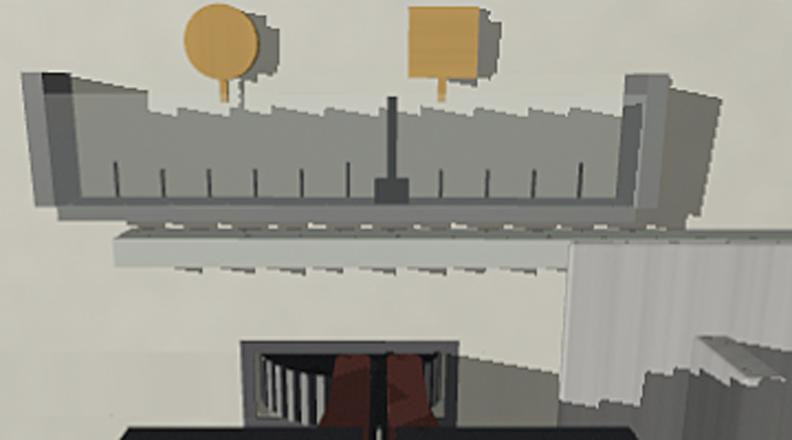

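```bash
cat > meas.py <<'E'
from h import *
def blobs(f):
    im=f["frame"]; hsv=cv2.cvtColor(im,cv2.COLOR_RGB2HSV)
    m=((hsv[...,0]>12)&(hsv[...,0]<26)&(hsv[...,1]>110)&(hsv[...,2]>110)).astype(np.uint8); m[:105]=0;m[175:]=0
    n,l,st,c=cv2.connectedComponentsWithStats(m); out=[]
    for i in range(1,n):
        if st[i,4]>150:
            x,y,w,h,a=st[i]
            rows=[(np.mean(np.nonzero(l[r]==i)[0]),r,(l[r]==i).sum()) for r in range(y,y+h)]
            out.append((x,y,w,h,a,[q for q in rows if q[2]<=6 and q[1]>y+h/2]))
    return out
def pointer(f,v0,v1,u0,u1):
    g=f["frame"].max(2).astype(float); res=[]
    for r in range(v0,v1):
        row=g[r,u0:u1]; k=np.clip(110-row,0,None)
        if k.sum()>0: res.append((u0+(k*np.arange(len(k))).sum()/k.sum(),r))
    return res
E
python3 - <<'E'
from meas import *
for n,(u0,u1) in dict(w2=(296,316),w3=(148,170),w4=(314,334),w5=(317,338)).items():
    f=np.load(n+".npz")
    for b in blobs(f): print(n,b[:5],[(round(q[0],1),q[1]) for q in b[5]])
    g=f["frame"].max(2); p=pointer(f,158,190,u0,u1); print([(round(a,1),b) for a,b in p][::4])
fs=[np.load(n+".npz") for n in("w2","w3","w4")]
E
```

```text
w2 (np.int32(245), np.int32(118), np.int32(30), np.int32(38), np.int32(759)) [(np.float64(260.0), 149), (np.float64(260.0), 150), (np.float64(260.0), 151), (np.float64(260.0), 152), (np.float64(260.0), 153), (np.float64(260.0), 154), (np.float64(260.5), 155)]
w2 (np.int32(338), np.int32(119), np.int32(28), np.int32(37), np.int32(838)) [(np.float64(351.0), 149), (np.float64(350.5), 150), (np.float64(351.0), 151), (np.float64(351.0), 152), (np.float64(351.0), 153), (np.float64(351.0), 154), (np.float64(350.5), 155)]
[(np.float64(307.0), 158), (np.float64(306.7), 162), (np.float64(306.7), 166), (np.float64(306.7), 170), (np.float64(306.7), 174), (np.float64(306.7), 178), (np.float64(306.7), 182), (np.float64(307.7), 186)]
w3 (np.int32(99), np.int32(120), np.int32(31), np.int32(36), np.int32(756)) [(np.float64(117.0), 150), (np.float64(117.0), 151), (np.float64(117.5), 152), (np.float64(117.5), 153), (np.float64(118.0), 154), (np.float64(118.0), 155)]
w3 (np.int32(191), np.int32(120), np.int32(30), np.int32(37), np.int32(859)) [(np.float64(207.0), 150), (np.float64(207.5), 151), (np.floa
[... 1167 characters left out ...]
2(41), np.int32(915)) [(np.float64(251.0), 146), (np.float64(251.5), 147), (np.float64(252.0), 148), (np.float64(252.0), 149), (np.float64(251.5), 150), (np.float64(251.5), 151), (np.float64(252.0), 152)]
w5 (np.int32(336), np.int32(113), np.int32(32), np.int32(40), np.int32(1024)) [(np.float64(350.5), 145), (np.float64(351.0), 146), (np.float64(351.0), 147), (np.float64(351.0), 148), (np.float64(350.5), 149), (np.float64(350.5), 150), (np.float64(350.5), 151), (np.float64(350.5), 152)]
[(np.float64(327.9), 158), (np.float64(327.7), 162), (np.float64(327.8), 166), (np.float64(327.7), 170), (np.float64(327.7), 174), (np.float64(327.7), 178), (np.float64(327.6), 182), (np.float64(327.7), 186)]
```

```bash
python3 - <<'E'
from meas import *
F={n:np.load(n+".npz") for n in("w2","w3","w4","w5")}
for z in (.07,.072,.074,.076,.078,.08,.082,.084):
    print(z,[loc(onz(F[n],u,172,z))[1] for n,u in (("w2",306.7),("w3",159.0),("w4",324.6),("w5",327.7))])
for z in (.07,.072,.074): print(z,[loc(onz(F[n],u,v,z))[1] for n,u,v in (("w2",350.9,152),("w3",207.7,153),("w4",370.9,154),("w5",350.8,149))])
E
```

```text
0.07 [np.float64(-0.0032), np.float64(-0.0069), np.float64(-0.0027), np.float64(0.0085)]
0.072 [np.float64(-0.0031), np.float64(-0.006), np.float64(-0.0027), np.float64(0.0085)]
0.074 [np.float64(-0.0031), np.float64(-0.0051), np.float64(-0.0027), np.float64(0.0084)]
0.076 [np.float64(-0.003), np.float64(-0.0042), np.float64(-0.0028), np.float64(0.0084)]
0.078 [np.float64(-0.0029), np.float64(-0.0033), np.float64(-0.0028), np.float64(0.0084)]
0.08 [np.float64(-0.0028), np.float64(-0.0024), np.float64(-0.0028), np.float64(0.0083)]
0.082 [np.float64(-0.0027), np.float64(-0.0015), np.float64(-0.0028), np.float64(0.0083)]
0.084 [np.float64(-0.0027), np.float64(-0.0006), np.float64(-0.0028), np.float64(0.0083)]
0.07 [np.float64(0.0191), np.float64(0.0188), np.float64(0.0192), np.float64(0.0192)]
0.072 [np.float64(0.019), np.float64(0.0194), np.float64(0.0189), np.float64(0.019)]
0.074 [np.float64(0.0188), np.float64(0.02), np.float64(0.0187), np.float64(0.0188)]
```

Pointer height triangulates to about 79 mm. The pointer is now at 8.35 mm and the square marker at 19.1 mm, leaving 10.75 mm. I'll lift, return and make a second stroke.

Request:
arm_command(deltas=[{"hand":0.0,"linear":[0,0,-0.003],"delta_rot":[0,0,0]},{"hand":0.0,"linear":[0,0,-0.001],"delta_rot":[0,0,0]},{"hand":0.0,"linear":[0,-0.004,0],"delta_rot":[0,0,0]},{"hand":0.0,"linear":[0,-0.006,0],"delta_rot":[0,0,0]},{"hand":0.0,"linear":[0,-0.0015,0],"delta_rot":[0,0,0]},{"hand":0.0,"linear":[0,0,0.002],"delta_rot":[0,0,0]},{"hand":0.0,"linear":[0,0,0.001],"delta_rot":[0,0,0]},{"hand":0.0,"linear":[0,0,0.0005],"delta_rot":[0,0,0]},{"hand":0.0,"linear":[0,0,0.0004],"delta_rot":[0,0,0]},{"hand":0.0,"linear":[0,0,0.0001],"delta_rot":[0,0,0]}])

```text
time: 12.4
tool_pos: [0.5671, 0.0297, 0.0945]
tcp_rot: [-3.141, 0.0, -3.053]
force: [-0.8, -1.3, 6.1]
grip_width: 0.003
```

Request:
arm_command(deltas=[{"hand":0.0,"linear":[0,0,0.0002],"delta_rot":[0,0,0]},{"hand":0.0,"linear":[0,0.001,0],"delta_rot":[0,0,0]},{"hand":0.0,"linear":[0,0.0015,0],"delta_rot":[0,0,0]},{"hand":0.0,"linear":[0,0.002,0],"delta_rot":[0,0,0]},{"hand":0.0,"linear":[0,0.002,0],"delta_rot":[0,0,0]},{"hand":0.0,"linear":[0,0.002,0],"delta_rot":[0,0,0]},{"hand":0.0,"linear":[0,0.0015,0],"delta_rot":[0,0,0]},{"hand":0.0,"linear":[0,0.0008,0],"delta_rot":[0,0,0]},{"hand":0.0,"linear":[0,0,0],"delta_rot":[0,0,0]},{"hand":0.0,"linear":[0,0,0],"delta_rot":[0,0,0]}])

```text
time: 13.4
tool_pos: [0.5664, 0.0406, 0.0942]
tcp_rot: [-3.142, 0.001, -3.053]
force: [-0.4, -1.9, 5.7]
grip_width: 0.007
```

```bash
cat > pm.py <<'E'
import sys
from meas import *
f=np.load(sys.argv[1]+".npz"); b=max(blobs(f),key=lambda b:b[0]); b0=b[5]
tu=np.mean([q[0] for q in b0]);tv=np.mean([q[1] for q in b0]); T=loc(onz(f,tu,tv,.071))
# pointer: search from predicted columns
g=f["frame"].max(2); r0,r1=b[1]+b[3]+6,b[1]+b[3]+18
band=g[r0:r1].astype(float).mean(0); band[:int(tu)-150]=255; band[int(tu)+60:]=255
dark=np.clip(100-band,0,None); 
u=int(np.argmax(dark[int(tu)-60:int(tu)+30]))+int(tu)-60
p=pointer(f,r0,r1,u-6,u+7); pu=np.mean([a for a,_ in p]); pv=np.mean([a for _,a in p])
print("tongue",tu,tv,T,"ptr",pu,pv,[loc(onz(f,pu,pv,z)) for z in(.077,.079,.081)])
crop(f,150,100,510,300,2.2,f"pics/{sys.argv[1]}c.png")
E
python3 pm.py w5; python3 look.py w6; python3 pm.py w6
```

```text
tongue 350.6875 148.5 [-0.0674  0.019   0.071 ] ptr 327.75540425063326 164.5 [array([-0.0605,  0.0084,  0.077 ]), array([-0.0606,  0.0084,  0.079 ]), array([-0.0607,  0.0084,  0.081 ])]
13.4 [0.56637787 0.040562   0.09422583] [-3.14153013e+00  5.55813824e-04 -3.05327219e+00] [-0.36745127 -1.87887108  5.6572549 ] -1.608515498342946 0.007055066703117299
tongue 351.875 148.5 [-0.0673  0.019   0.071 ] ptr 352.4671774996441 164.5 [array([-0.0604,  0.0189,  0.077 ]), array([-0.0605,  0.0188,  0.079 ]), array([-0.0606,  0.0186,  0.081 ])]
```

View pics/w6c.png

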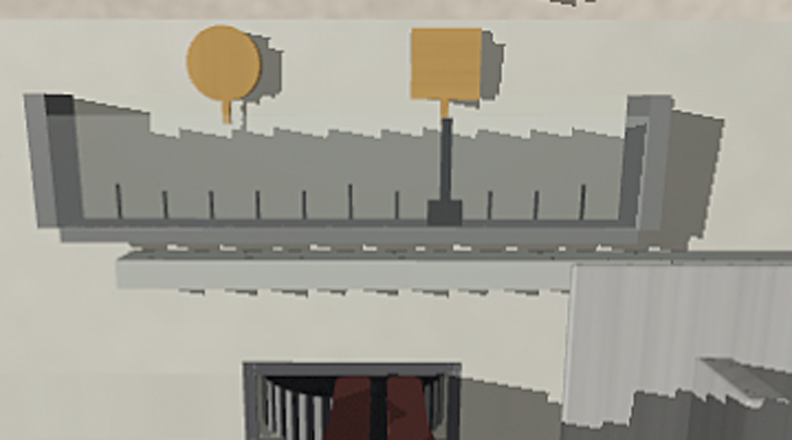

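The pointer reads 18.8 mm against the tongue's 19.0 mm, so it is in line. I'll lift and check from directly over the marker.

Request:
arm_command(deltas=[{"hand":0.0,"linear":[0,0,-0.002],"delta_rot":[0,0,0]},{"hand":0.0,"linear":[0,0,-0.005],"delta_rot":[0,0,0]},{"hand":0.0,"linear":[0,0,-0.012],"delta_rot":[0,0,0]},{"hand":0.0,"linear":[0,0.004,-0.015],"delta_rot":[0,0,0]},{"hand":0.0,"linear":[0,0.006,-0.012],"delta_rot":[0,0,0]},{"hand":0.05,"linear":[0,0.004,0],"delta_rot":[0,0,0]},{"hand":0.05,"linear":[0,0,0],"delta_rot":[0,0,0]},{"hand":0.05,"linear":[0,0,0],"delta_rot":[0,0,0]},{"hand":0.05,"linear":[0,0,0],"delta_rot":[0,0,0]},{"hand":0.05,"linear":[0,0,0],"delta_rot":[0,0,0]}])

```text
time: 14.45
tool_pos: [0.5646, 0.0544, 0.1395]
tcp_rot: [-3.142, -0.001, -3.053]
force: [-0.6, -0.9, -0.8]
grip_width: 0.426
```

```bash
python3 look.py w7; python3 pm.py w7; python3 -c "
from workcell import robot
from h import *
print(loc(robot.get_state()['tool_pos']))"
```

```text
14.45 [0.56457327 0.0543641  0.13945222] [-3.14155166e+00 -1.01830368e-03 -3.05347784e+00] [-0.61682559 -0.89819543 -0.77278433] -1.583820897174624 0.4259492845819606
tongue 321.5 149.5 [-0.0671  0.0191  0.071 ] ptr 321.0928340651412 164.5 [array([-0.0589,  0.0188,  0.077 ]), array([-0.059 ,  0.0188,  0.079 ]), array([-0.0591,  0.0188,  0.081 ])]
[-0.0006  0.0187  0.1395]
```

View pics/w7.png

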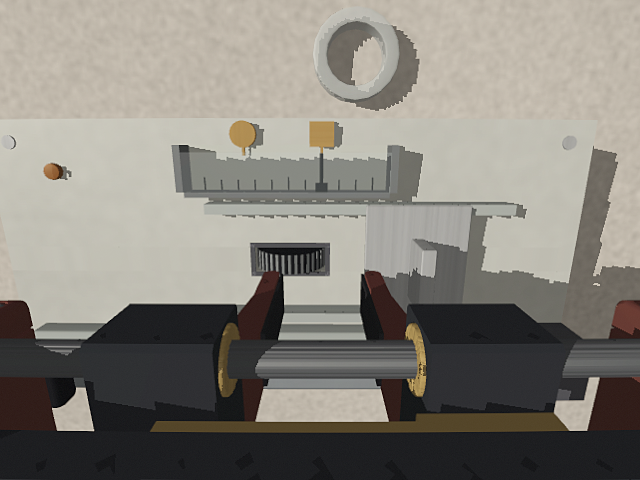

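From directly above, the tongue is at column 321.5 and the pointer at 321.1, about 0.3 mm apart. Next I'll regrasp the fin.

Request:
arm_command(deltas=[{"hand":0.05,"linear":[0,0.014,0],"delta_rot":[0,0,0]},{"hand":0.05,"linear":[0,0.018,0],"delta_rot":[0,0,0]},{"hand":0.05,"linear":[0,0.016,0],"delta_rot":[0,0,0]},{"hand":0.05,"linear":[0,0.008,0],"delta_rot":[0,0,0]},{"hand":0.05,"linear":[0,0,0.004],"delta_rot":[0,0,0]},{"hand":0.05,"linear":[0,0,0.011],"delta_rot":[0,0,0]},{"hand":0.05,"linear":[0,0,0.011],"delta_rot":[0,0,0]},{"hand":0.05,"linear":[0,0,0.004],"delta_rot":[0,0,0]},{"hand":0.0,"linear":[0,0,0],"delta_rot":[0,0,0]},{"hand":0.0,"linear":[0,0,0],"delta_rot":[0,0,0]}], squeeze=12)

```text
time: 15.5
tool_pos: [0.56, 0.1099, 0.1097]
tcp_rot: [-3.142, -0.0, -3.054]
force: [0.1, -0.0, 0.8]
grip_width: 0.425
```

Request:
arm_command(deltas=[{"hand":0.0,"linear":[0,0,0],"delta_rot":[0,0,0]},{"hand":0.0,"linear":[0,0,0],"delta_rot":[0,0,0]},{"hand":0.0,"linear":[0,0,0],"delta_rot":[0,0,0]},{"hand":0.0,"linear":[0,0,0],"delta_rot":[0,0,0]},{"hand":0.0,"linear":[0,0,0],"delta_rot":[0,0,0]},{"hand":0.0,"linear":[0,-0.006,0],"delta_rot":[0,0,0]},{"hand":0.0,"linear":[0,-0.012,0],"delta_rot":[0,0,0]},{"hand":0.0,"linear":[0,-0.014,0],"delta_rot":[0,0,0]},{"hand":0.0,"linear":[0,-0.014,0],"delta_rot":[0,0,0]},{"hand":0.0,"linear":[0,-0.012,0],"delta_rot":[0,0,0]}])

```text
time: 16.5
tool_pos: [0.5653, 0.051, 0.1102]
tcp_rot: [3.142, 0.0, -3.054]
force: [-1.4, 2.6, 5.1]
grip_width: 0.091
```

Request:
arm_command(deltas=[{"hand":0.0,"linear":[0,-0.006,0],"delta_rot":[0,0,0]},{"hand":0.0,"linear":[0,-0.004,0],"delta_rot":[0,0,0]},{"hand":0.0,"linear":[0,-0.003,0],"delta_rot":[0,0,0]},{"hand":0.0,"linear":[0,-0.001,0],"delta_rot":[0,0,0]},{"hand":0.0,"linear":[0,-0.001,0],"delta_rot":[0,0,0]},{"hand":0.0,"linear":[0,-0.001,0],"delta_rot":[0,0,0]},{"hand":0.0,"linear":[0,-0.001,0],"delta_rot":[0,0,0]},{"hand":0.0,"linear":[0,-0.001,0],"delta_rot":[0,0,0]},{"hand":0.0,"linear":[0,0,0],"delta_rot":[0,0,0]},{"hand":0.0,"linear":[0,0,0],"delta_rot":[0,0,0]}])

```text
time: 17.5
tool_pos: [0.5667, 0.0343, 0.1102]
tcp_rot: [3.141, 0.0, -3.054]
force: [-1.7, 4.8, 5.8]
grip_width: 0.087
```

```bash
python3 -c "
from workcell import robot
from h import *
print(loc(robot.get_state()['tool_pos']))"
```

```text
[-0.0004 -0.0014  0.1102]
```

Request:
arm_command(deltas=[{"hand":0.0,"linear":[0,-0.001,0],"delta_rot":[0,0,0]},{"hand":0.0,"linear":[0,-0.001,0],"delta_rot":[0,0,0]},{"hand":0.0,"linear":[0,-0.001,0],"delta_rot":[0,0,0]},{"hand":0.0,"linear":[0,0,0],"delta_rot":[0,0,0]},{"hand":0.0,"linear":[0,0,0],"delta_rot":[0,0,0]},{"hand":0.0,"linear":[0,0,0],"delta_rot":[0,0,0]},{"hand":0.0,"linear":[0,0,0],"delta_rot":[0,0,0]},{"hand":0.0,"linear":[0,0,0],"delta_rot":[0,0,0]},{"hand":0.0,"linear":[0,0,0],"delta_rot":[0,0,0]},{"hand":0.0,"linear":[0,0,0],"delta_rot":[0,0,0]}])

```text
time: 18.5
tool_pos: [0.5667, 0.0341, 0.1102]
tcp_rot: [3.137, 0.0, -3.055]
force: [-3.2, 20.2, 5.4]
grip_width: 0.087
```

At the closed stop with a 20 N reaction. I'll release without shifting, then lift and look.

Request:
arm_command(deltas=[{"hand":0.05,"linear":[0,0,0],"delta_rot":[0,0,0]},{"hand":0.05,"linear":[0,0,0],"delta_rot":[0,0,0]},{"hand":0.05,"linear":[0,0,0],"delta_rot":[0,0,0]},{"hand":0.05,"linear":[0,0,0],"delta_rot":[0,0,0]},{"hand":0.05,"linear":[0,0,0],"delta_rot":[0,0,0]},{"hand":0.05,"linear":[0,0,-0.01],"delta_rot":[0,0,0]},{"hand":0.05,"linear":[0,0,-0.03],"delta_rot":[0,0,0]},{"hand":0.05,"linear":[0,0,-0.03],"delta_rot":[0,0,0]},{"hand":0.05,"linear":[0,0,-0.03],"delta_rot":[0,0,0]},{"hand":0.05,"linear":[0,0,-0.01],"delta_rot":[0,0,0]}])

```text
time: 19.5
tool_pos: [0.5686, 0.0316, 0.2237]
tcp_rot: [-3.141, 0.005, -3.053]
force: [0.8, 0.4, 0.8]
grip_width: 0.571
```

```bash
python3 look.py w8; python3 pm.py w8
```

```text
19.5 [0.56858774 0.03156187 0.22371112] [-3.14123297  0.00546993 -3.05344153] [0.76120637 0.41088791 0.80039794] -1.624316768259525 0.5711387228792243
tongue 350.1 145.0 [-0.0672  0.0191  0.071 ] ptr 350.53332036522625 159.5 [array([-0.056 ,  0.0191,  0.077 ]), array([-0.0561,  0.0189,  0.079 ]), array([-0.0562,  0.0188,  0.081 ])]
```

View pics/w8.png

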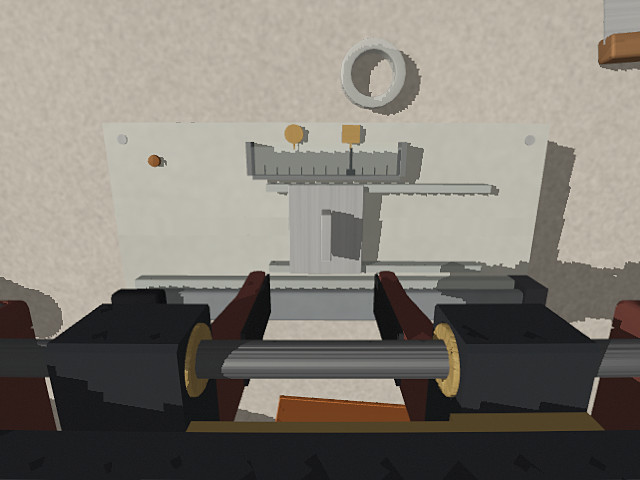

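```bash
python3 - <<'E'
from h import *
f=np.load("w8.npz")
for n,u,v,z in [("pl-",289,272,.087),("pl+",362,272,.087),("pl-f",289,190,.087),("pl+f",362.5,190,.087),("fin-",321.5,225,.112),("fin+",331,225,.112),("rail+",494,190,.083),("rail-",266.5,190,.083),("tape",373,75,.018)]: print(n,loc(onz(f,u,v,z)))
crop(f,240,110,420,290,3.3,"pics/w8d.png")
E
```

```text
pl- [ 0.0348 -0.0315  0.087 ]
pl+ [0.0352 0.0293 0.087 ]
pl-f [-0.0333 -0.0296  0.087 ]
pl+f [-0.033  0.028  0.087]
fin- [-0.0106 -0.0042  0.112 ]
fin+ [-0.0105  0.0027  0.112 ]
rail+ [-0.0321  0.1337  0.083 ]
rail- [-0.0329 -0.0479  0.083 ]
tape [-0.1285  0.043   0.018 ]
```

View pics/w8d.png

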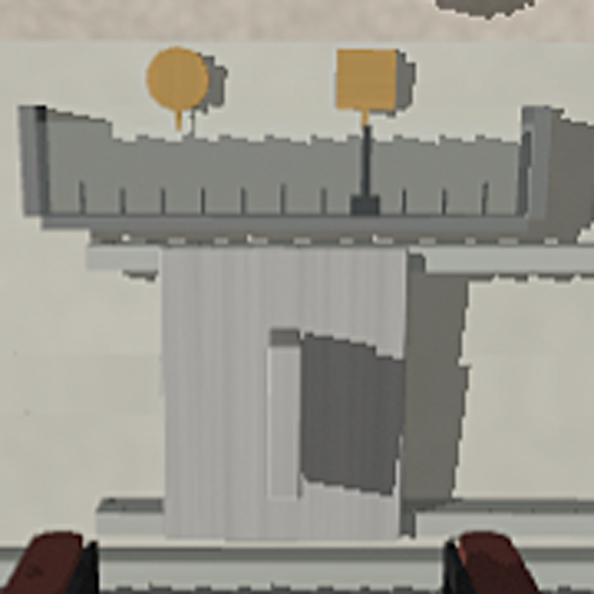

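The shutter plate is centred at y ≈ -0.9 mm, which is the closed position within calibration. The pointer still lines up with the square marker and the tape hasn't moved. I'll hand the job in.

```bash
python3 -c "
from workcell import robot
print(robot.close_job())"
```

```text
the job is handed in; nothing more can be done
None
```

The sealer is set: the black pointer stands in line with the square-headed marker, and the shutter is back over the wheel. I handed the job in at about 19.6 s of the 54 s allowed.

- **Opening:** I pinched the shutter's fin and slid it to its +y stop, where the reaction was 24 N. The picture showed the wheel fully bared.
- **Rolling:** I found the wheel's crown by touch, about 11 mm proud of the panel. Two light closed-finger strokes in +y set the pointer. The readings between moves were at most 6.1 N, but they come only at the end of each move, so a brief higher peak would not show.
- **Closing:** I slid the shutter to its closed stop, where the reaction was 20 N, then released the fin and lifted clear.

**Last checks:**
- **Pointer:** it read y ≈ 18.9 mm against 19.1 mm for the square marker's tongue. From directly above they were about 0.3 mm apart.
- **Shutter:** the plate centre measured about -0.9 mm from its closed position, which is within the 2 mm calibration.
- **Tape:** it was where it had been. I took no final picture of the other loose things, but the arm's path stayed clear above them.

No check failed or disagreed.

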